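# Pack two aluminium tube blocks from a pile into stacked trays

## Task

Lift the top block straight off the overlapping pile without shifting the blocks beneath it and lay it flat in the tray on the dark steel stand. Then turn the other, empty white tray end for end to that one, so that it stacks on it with its feet on the rim instead of nesting down into it, and set it squarely on top; then lift the second block off the pile and lay it flat in this upper tray. Leave the broad bottom block and the other things on the bench where they are, and the lower tray on its stand, and let go of everything.

Things in the scene. Friction and masses are not known exactly. Their poses are not given: they have to be found in the camera images.
- top_block: plain aluminium tube block, 100 mm long (its x axis), 34 mm wide (y), 36 mm high, 0.2 to 0.36 kg, two rows of six small wells on top; lies uppermost on the pile, across the second block. Origin at the centre of its underside, z up.
- top_block_end (a point): middle of the top block's +x end face, 18 mm above its underside
- second_block: plain aluminium tube block, 100 mm long (its x axis), 34 mm wide (y), 36 mm high, 0.2 to 0.36 kg, one row of four large wells on top; middle layer of the pile, lying across the bottom block. Origin at the centre of its underside, z up.
- second_block_end (a point): middle of the second block's +x end face, 18 mm above its underside
- base_block: broad aluminium block, 150 x 85 x 30 mm, 0.8 kg, lying on the bench under the pile; it stays. Origin at the centre of its underside, z up, x along its length. The second block rests on its top, the top block on the second block's top.
- base_block_end (a point): middle of the base block's +x end face, 15 mm above its underside
- stand: dark steel plate fixed to the bench, 220 x 180 x 10 mm; the lower tray stands on it. Origin at the centre of its underside.
- lower_tray: White plastic stack-nest tray, empty, loose on the dark stand, 0.3 kg, 60 mm high; origin at the centre of its underside, z up, long axis x. Floor 152 x 120 mm, 4 mm thick; 4 mm walls lean out to a rim 190 x 154 mm over the lips. A 12 mm thick spine crosses mid-floor along y, top 28 mm above the underside, leaving two compartments: |x| 6 to 72 mm, |y| under 56 mm at the floor.
- lower_front (a point): Tip of the lower tray's thumb tab (19 mm wide, on the front lip), at (-103, 0, 58) mm in its frame. Front end (-x): tab and two rim slots close together (y = +-20 mm). Back end (+x): no tab, slots wide apart (y = +-45 mm). Slots 20 mm wide, 22 mm deep. Under each slot, outside the end wall, is a 12 mm wide rib (foot), its underside 8 mm above the tray's underside.
- upper_tray: The other tray, identical, empty, loose on the bench across the pile from the stand, 0.2 to 0.35 kg; origin and axes as the lower tray's. Lift it by its 12 mm spine (112 mm long). Stacked with its front over the lower tray's back (half a turn to it), its ribs rest on the rim, its underside 52 mm above the lower's, 6 mm play. Same way round, the ribs drop into the slots: it sinks 12 mm or more.
- upper_front (a point): Tip of the upper tray's thumb tab, at (-103, 0, 58) mm in the tray's frame; it marks the front end, as on the lower tray.
- wash_bottle: white bottle with red cap, 60 mm across, 150 mm high, standing beyond the pile; bystander, origin at its underside
- beaker: glass beaker, 70 mm across, 90 mm high, beyond the pile; bystander, origin at its underside
- jar: specimen jar with red lid, 56 mm across, 60 mm high, on the robot's side of the pile; bystander, origin at its underside
- reagent: amber bottle, 56 mm across, 90 mm high, on the robot's side of the pile; bystander, origin at its underside
- dark_dish: black shallow dish, 130 x 100 x 22 mm, front left near the robot; bystander, origin at its underside
- tip_box: orange pipette-tip box, 120 x 85 x 56 mm, front right near the robot; bystander, origin at its underside
Not all that is in view belongs to the job. What is shaped like the lower_tray but green is not meant. What is shaped like the upper_tray but pink is not meant.

How it is judged:
On the way, in this order (a step that is already met when the one before it is completed fails the run):
1. the top block lies flat on the floor of the lower tray, let go (z of top_block in the frame of lower_tray between 0 and 0.009 m and x of top_block in the frame of lower_tray between -0.065 and 0.065 m and y of top_block in the frame of lower_tray between -0.04 and 0.04 m and angle between top_block's own z axis and vertical below 0.1 rad and contact force between top_block and the fingers below 0.1 N), for 0.2 s.
2. the other tray stands stacked on the lower one, turned end for end, feet on the rim, let go (z of upper_tray in the frame of lower_tray between 0.048 and 0.056 m and x of upper_tray in the frame of lower_tray between -0.01 and 0.01 m and y of upper_tray in the frame of lower_tray between -0.01 and 0.01 m and x of upper_front in the frame of lower_tray above 0.08 m and angle between upper_tray's own z axis and vertical below 0.05 rad and contact force between upper_tray and the fingers below 0.1 N), for 0.2 s.
3. the second block lies flat on the floor of the upper tray, let go (z of second_block in the frame of upper_tray between 0 and 0.009 m and x of second_block in the frame of upper_tray between -0.065 and 0.065 m and y of second_block in the frame of upper_tray between -0.04 and 0.04 m and angle between second_block's own z axis and vertical below 0.1 rad and contact force between second_block and the fingers below 0.1 N), for 0.2 s.
At the end, for the whole second after the job is handed in: Top block flat on the lower tray's floor, second block flat on the upper tray's floor; upper tray stacked end for end on the lower (52 mm up within 4, centred within 10 mm, level); lower tray on its stand within 40 mm of centre; bottom block within 15 mm of its start; at rest (z of top_block in the frame of lower_tray between 0 and 0.009 m and x of top_block in the frame of lower_tray between -0.065 and 0.065 m and y of top_block in the frame of lower_tray between -0.04 and 0.04 m and angle between each of top_block, second_block's own z axis and vertical below 0.1 rad and z of upper_tray in the frame of lower_tray between 0.048 and 0.056 m and x of upper_tray in the frame of lower_tray between -0.01 and 0.01 m and y of upper_tray in the frame of lower_tray between -0.01 and 0.01 m and x of upper_front in the frame of lower_tray above 0.08 m and angle between each of upper_tray, lower_tray's own z axis and vertical below 0.05 rad and z of second_block in the frame of upper_tray between 0 and 0.009 m and x of second_block in the frame of upper_tray between -0.065 and 0.065 m and y of second_block in the frame of upper_tray between -0.04 and 0.04 m and horizontal distance between lower_tray and stand below 0.04 m and z of lower_tray in the frame of stand below 0.016 m and linear speed of each of top_block, second_block, upper_tray below 0.02 m/s and distance of base_block from where it was at the start of the episode below 0.015 m); the robot touches nothing.
It fails at once if the second block is shifted (more than 12 mm at its middle or end) before the top block lies in the lower tray (distance of any of second_block, second_block_end from where it was at the start of the episode above 0.012 m and not (z of top_block in the frame of lower_tray between 0 and 0.009 m and x of top_block in the frame of lower_tray between -0.065 and 0.065 m and y of top_block in the frame of lower_tray between -0.04 and 0.04 m and angle between top_block's own z axis and vertical below 0.1 rad)).
It fails at once if the bottom block is shifted (more than 15 mm at its middle or end) (distance of any of base_block, base_block_end from where it was at the start of the episode above 0.015 m).
It fails at once if a bystander is moved more than 25 mm (distance of any of wash_bottle, beaker, jar, dark_dish, tip_box, reagent from where it was at the start of the episode above 0.025 m).
It also fails if it takes over 72 s, if anything falls off the work surface, if the arm or the gripper's body presses on something with over 40 N, if the wrist force passes 120 N, or if a joint passes its speed limit or range.

## Robot

A 7-joint arm with a two-finger parallel gripper is mounted at the origin on the work surface. World frame = base frame: x ahead of the robot, y to its left, z up, the work surface at z = 0. Lengths are in m, angles in rad, forces in N, time in s.
With the tool pointing down it reaches from about 0.35 to 0.9 m from the base axis. Payload 19.9 kg.
Tool frame: the origin (TCP) lies midway between the tips of the shut fingers; the grasp point (between the pads) lies 19 mm behind it (manip.grasp_offset is the z of the grasp point in the tool frame, in m); z points along the fingers, y is the line along which they close (so a half turn about z gives the same grasp; the last joint's range is limited). The gripper opens to 85 mm and grips with 20 to 120 N. Pads are 22 mm wide; open, the fingers measure 114 mm over their backs; the gripper's body (76 mm by 85 mm) begins 54 mm behind the grasp point. The pads swing forward as they close: fully open they stand 13 mm farther back than shut.
Start: joints at [-1.361, 0.417, -0.01, 1.614, 0.005, 1.111, -0.053], TCP at [0.156, 0.605, 0.193] pointing down, gripper open.
Joint ranges: [-2.81, 2.81], [-0.39, 2.02], [-1.27, 1.25], [0.06, 2.57], [-1.19, 4.33], [0.19, 2], [-2.82, 2.82]. Speed limits (rad/s): [1.89, 1.89, 2.39, 2.39, 3.01, 3.01, 3.01].

## Interface

Orientations are given as a unit quaternion [w, x, y, z].
In Python, from workcell import manip gives the robot as it stands. The module is installed in compiled form; this text tells all that it offers.
- The arm moves only by the tool apply_moves, never from a script. Its argument "deltas" is text: rows parted by semicolons, each of 7 numbers parted by spaces: the shift along the tool's x, y, z each as a share of 0.5 m, from -1 to 1, then the turn, a rotation vector about the tool's x, y, z each as a share of 90 degrees, from -1 to 1, then the finger opening in mm, from 0 to 85.4. A call has 1 to 10 rows; each row is the pose to reach, as a shift and turn from the pose commanded when the call began, along the tool's axes at that moment; what a row does not reach only later rows make up. A row lasts 1/10 s, in which the tool goes at most 50 mm and 8.59 degrees, less where a joint would pass 70% of its speed; a pose out of reach is approached as far as the arm can. A call with a number of a shift or a turn outside -1 to 1 is refused whole. A call with a gripper value outside its range is refused whole. The fingers move at their own pace and stop on an object; "force" is the grip in N (left out, the last holds). Time passes only in rows, so rows that repeat a pose let the fingers close. It gives the time, the measured TCP pose, the force, the opening and the grip force at its end, in the units of the state.
- manip.read_state(): the state, without advancing time (a new reading comes with each control period).
- manip.read_camera(name): name is "scene" or "top" or "wrist"; returns the picture (384x512x3 uint8, blue, green, red); there is no depth.
- manip.calibration(name): a dict with "K" (3x3 intrinsics, pixels), "world_from_camera" (4x4, takes a point from camera to world coordinates); the wrist camera has in their place "tool_from_camera" (4x4, takes a point from camera to tool coordinates, whose origin is the TCP and whose axes are the flange's). Camera axes: x right, y up, looking along -z (the intrinsics and any distortion apply to the point x, -y, -z); pixel columns grow to the right and rows downward; lengths in m; the calibration is good to about 2 mm. The wrist camera is an equidistant fisheye: a pixel r from the principal point sees the ray r / f radians off the axis. A picture is of the moment at which its call begins: read the wrist's pose just before it. calibration takes no time and is no camera call.
- manip.job_done(): hands the job in; it is judged then, once.
The state is a dict: "time_s": time; "qpos": joint angles; "qvel": joint speeds; "effort": joint torques, N m; "ee_pos": TCP position; "ee_rot": TCP orientation; "ft_force": force on the tool from outside, world axes, zero at the start; "wrist_torque": the same for the moment, N m; "opening": finger opening in m; "finger_force": force on a finger pad.
Only numpy, scipy, OpenCV 4.12 (cv2) and the standard library are available. Lean on these libraries where they do the work, as an engineer would, in place of code of your own. Each camera call takes 0.05 s, during which the arm holds its last target. There are 200 camera calls.

## Working session

There is one attempt and no reset: what is moved stays moved. The work goes in short steps, Python scripts to look and compute and a tool call to move; the robot and the scene stay as the last step left them, time stands still between calls to the robot, and variables do not carry over. Pictures are saved under pics/ and viewed, at most 10 in all, crops included, and the job is handed in when it is done.

Besides the shell and the picture viewer there is one more tool, called after "Call:" as a command line: name --argument value ..., lists and objects as JSON in quotes. apply_moves: Moves the arm, as the interface text tells. Its arguments: {"type":"object","properties":{"deltas":{"type":"string"},"force":{"type":"number"}},"required":["deltas"]}

```bash
mkdir -p pics
cat > h.py <<'E'
import numpy as np, cv2
from workcell import manip
from scipy.spatial.transform import Rotation as R
def rot(s): q=s["ee_rot"]; return R.from_quat([q[1],q[2],q[3],q[0]])
def ray(name,u,v,s=None):
    c=manip.calibration(name); K=np.array(c["K"])
    x=(u-K[0,2])/K[0,0]; y=(v-K[1,2])/K[1,1]
    if name=="wrist":
        r=np.hypot(x,y); d=np.array([x/r*np.sin(r),-y/r*np.sin(r),-np.cos(r)])
        T=np.eye(4); T[:3,:3]=rot(s).as_matrix(); T[:3,3]=s["ee_pos"]; M=T@np.array(c["tool_from_camera"])
    else:
        D=c.get("dist"); d=np.array([x,-y,-1.]); M=np.array(c["world_from_camera"])
    return M[:3,3],M[:3,:3]@d
def at(name,u,v,z,s=None):
    o,d=ray(name,u,v,s); t=(z-o[2])/d[2]; return (o+t*d)
def proj(name,p,s=None):
    c=manip.calibration(name); K=np.array(c["K"]); M=np.array(c["world_from_camera"]) if name!="wrist" else None
    if name=="wrist":
        T=np.eye(4); T[:3,:3]=rot(s).as_matrix(); T[:3,3]=s["ee_pos"]; M=T@np.array(c["tool_from_camera"])
    q=np.linalg.inv(M)@np.append(p,1); x,y,z=q[0],-q[1],-q[2]
    if name=="wrist":
        r=np.hypot(x,y); a=np.arctan2(r,z); x,y=x/r*a,y/r*a
    else: x,y=x/z,y/z
    return K[0,0]*x+K[0,2],K[1,1]*y+K[1,2]
E
python3 - <<'E'
from h import *
s=manip.read_state(); print(s)
for n in("top","scene","wrist"):
    c=manip.calibration(n); print(n,{k:np.round(v,3).tolist() if not isinstance(v,str) else v for k,v in c.items()})
print(manip.grasp_offset)
t=manip.read_camera("top"); cv2.imwrite("pics/top.png",cv2.resize(t,(800,600),interpolation=cv2.INTER_CUBIC)); cv2.imwrite("pics/top_raw.png",t)
t=manip.read_camera("scene"); cv2.imwrite("pics/scene.png",cv2.resize(t,(800,600),interpolation=cv2.INTER_CUBIC))
E
```

```text
{'time_s': 0.0, 'qpos': array([-1.36049243,  0.41799134, -0.01031786,  1.61417457,  0.00469229,
        1.11067331, -0.05300008]), 'qvel': array([ 0.0005738 ,  0.00012368, -0.00071812,  0.0003101 , -0.00106947,
       -0.00135088,  0.00192127]), 'effort': array([ 1.15421219e-03, -8.64437270e+01,  6.79519661e-01, -4.34894872e+01,
        1.91316783e-02,  7.44729477e-03, -2.46209044e-05]), 'ee_pos': array([0.15562502, 0.60491288, 0.19204921]), 'ee_rot': array([-3.77780763e-05,  1.25560484e-01,  9.92085778e-01, -6.10098645e-04]), 'ft_force': array([0.51751024, 0.17622111, 1.15718575]), 'wrist_torque': array([-0.07436204,  0.04943596,  0.01356151]), 'finger_force': 0.0, 'opening': 0.08527666936970006}
top {'K': [[433.733, 0.0, 252.735], [0.0, 433.733, 190.363], [0.0, 0.0, 1.0]], 'world_from_camera': [[0.022, 0.998, -0.053, 0.445], [-1.0, 0.022, 0.014, 0.049], [0.015, 0.052, 0.999, 1.385], [0.0, 0.0, 0.0, 1.0]]}
scene {'K': [[403.024, 0.0, 256.07], [0.0, 403.024, 188.441], [0.0, 0.0, 1.0]], 'world_from_camera': [[0.67, -0.523, 0.528, 1.376], [0.743, 0.483, -0.464, -0.726], [-0.013, 0.703, 0.712, 1.263], [0.0, 0.0, 0.0, 1.0]]}
wrist {'K': [[297.319, 0.0, 254.473], [0.0, 297.319, 193.215], [0.0, 0.0, 1.0]], 'tool_from_camera': [[-0.001, 0.954, 0.301, 0.077], [1.0, 0.001, 0.001, 0.001], [0.001, 0.301, -0.954, -0.181], [0.0, 0.0, 0.0, 1.0]]}
-0.0187
```

View pics/top.png

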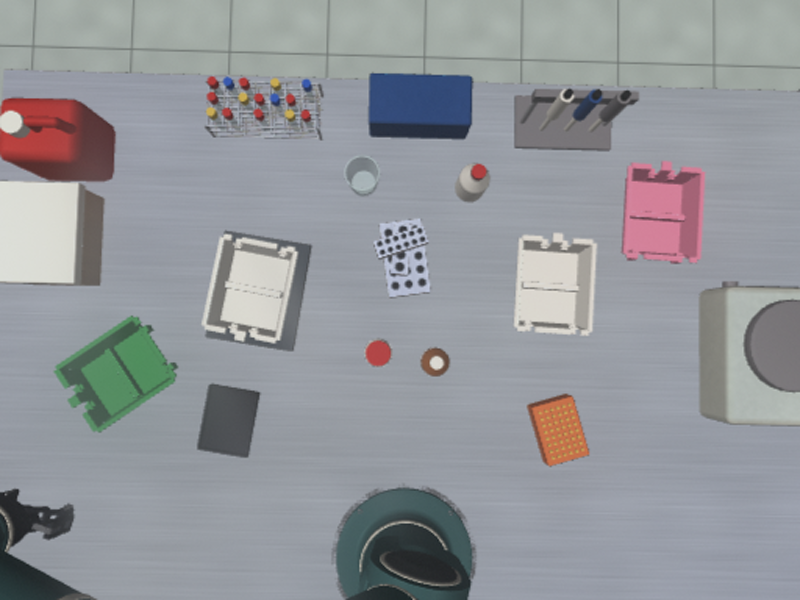

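View pics/scene.png

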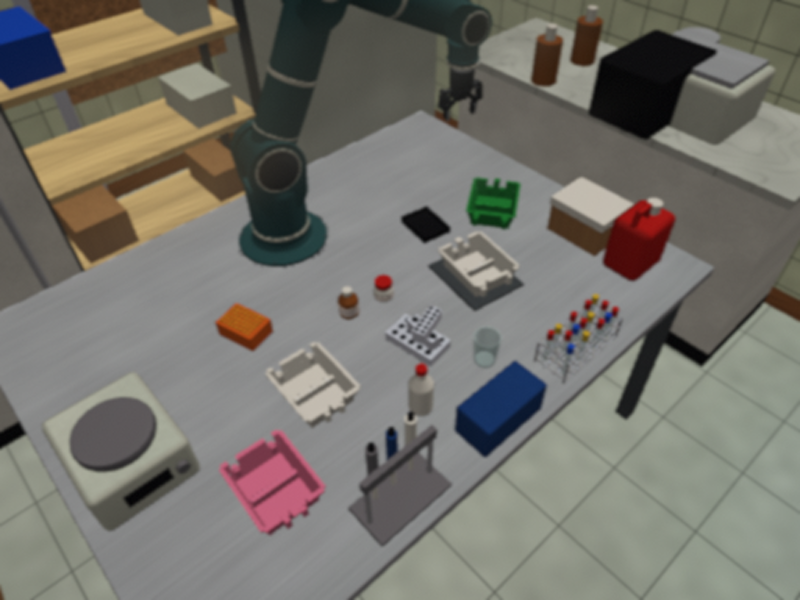

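Top view (800×600): the white tray on the dark stand is at (253,288), with a tab near (238,335). The other white tray is at (556,285), the pile at (403,257), the green tray at (115,372) and the pink tray at (664,212). The scene view agrees. The white tray on the dark stand is the lower tray and the loose white one is the upper tray; green and pink are decoys by colour. I'll confirm both and the pile in one enlarged crop.

Run:
```python
from h import *
t=cv2.imread("pics/top_raw.png")
f=lambda x0,y0,w,h,W,H:cv2.resize(t[y0:y0+h,x0:x0+w],(W,H),interpolation=cv2.INTER_CUBIC)
a=f(125,142,80,90,400,450)   # lower x5
b=f(320,142,80,90,400,450)
cv2.imwrite("pics/c1.png",np.hstack([a,b]))
cv2.imwrite("pics/c2.png",f(232,132,50,62,480,595))
```

```text
(no output)
```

View pics/c1.png

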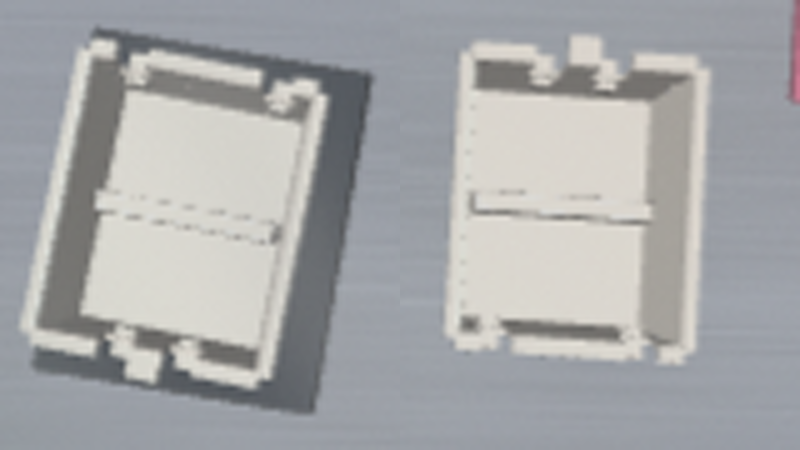

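View pics/c2.png

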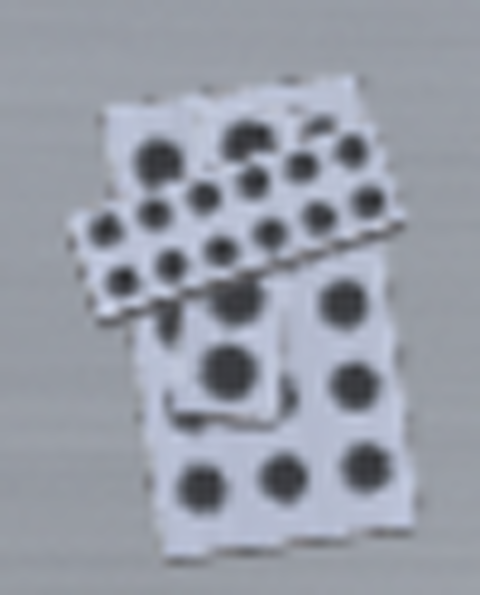

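The crops show the lower tray's tab on its robot-side end at crop (142,365) and the upper tray's tab on its far end at (585,48). So the upper tray already lies about half a turn to the lower one and needs only a small yaw. In the pile, the top block's corner wells are at crop (106,230), (351,150), (369,201) and (123,280). The second block's near end is around (225,415).

```bash
cat >> h.py <<'E'
def move(s,p,yaw):
    """shares to move from measured/commanded pose to TCP p with tool y along world angle yaw (deg), tool down"""
    r=rot(s); a=np.deg2rad(yaw)
    y=np.array([np.cos(a),np.sin(a),0]); z=np.array([0,0,-1.]); t=R.from_matrix(np.c_[np.cross(y,z),y,z])
    d=r.inv().apply(np.array(p)-s["ee_pos"]); rv=(r.inv()*t).as_rotvec(degrees=True)
    print("shift/0.5",np.round(d/.5,4)," turn/90",np.round(rv/90,4))
E
python3 - <<'E'
from h import *
ang=lambda d:np.rad2deg(np.arctan2(d[1],d[0]))
def pts(L,ox,oy,k,z): return np.array([at("top",ox+(u+.5)/k-.5,oy+(v+.5)/k-.5,z) for u,v in L])
lo=pts([(90,45),(322,92),(265,378),(28,338),(142,365)],125,142,5,.07)
up=pts([(70,45),(305,65),(288,358),(53,345),(185,48)],320,142,5,.06)
for n,q in(("lo",lo),("up",up)):
    print(n,q[:4].mean(0),"sides",[np.round(np.linalg.norm(q[i]-q[(i+1)%4]),3) for i in range(4)],
     "fwd ang",ang(q[0]+q[1]-q[2]-q[3]),"tab",q[4])
w=pts([(106,230),(351,150),(369,201),(123,280)],232,132,9.6,.102)
c=pts([(72,218),(360,128),(400,222),(100,320)],232,132,9.6,.102)
print("top wells",w.mean(0),ang(w[1]+w[2]-w[0]-w[3]),np.linalg.norm(w[1]-w[0]),"corners",c.mean(0),ang(c[1]+c[2]-c[0]-c[3]),np.linalg.norm(c[1]-c[0]),np.linalg.norm(c[1]-c[2]))
q=pts([(228,371),(236,298)],232,132,9.6,.066); print("second wells",q,ang(q[1]-q[0]))
b=pts([(105,110),(352,75),(412,528),(168,558)],232,132,9.6,.03); print("base",b.mean(0),ang(b[0]+b[1]-b[2]-b[3]))
s=manip.read_state(); p=w.mean(0)
move(s,[p[0],p[1],.25],ang(w[1]+w[2]-w[0]-w[3])+90)
E
```

```text
lo [0.52678368 0.31207163 0.07      ] sides [np.float64(0.144), np.float64(0.177), np.float64(0.145), np.float64(0.181)] fwd ang -9.70056516177079 tab [0.4342597  0.32974717 0.07      ]
up [ 0.5470706  -0.28482018  0.06      ] sides [np.float64(0.146), np.float64(0.181), np.float64(0.145), np.float64(0.185)] fwd ang -2.761476950630277 tab [ 0.6428672  -0.28760397  0.06      ]
top wells [0.62119635 0.02263186 0.102     ] -70.62549441888267 0.08005559969715755 corners [0.61907227 0.02389207 0.102     ] -70.84218370201074 0.09372904110785273 0.031830160039465115
second wells [[0.57623861 0.02382863 0.066     ]
 [0.59962581 0.02177637 0.066     ]] -5.014951025223917
base [0.59774733 0.01330741 0.03      ] 8.936173100214678
shift/0.5 [-1.1919 -0.8961 -0.1147]  turn/90 [-6.000e-04  4.000e-04  6.244e-01]
```

Call:
apply_moves --deltas "-0.96 -0.72 -0.09 0 0 0.62 85;-0.96 -0.72 -0.09 0 0 0.62 85;-0.96 -0.72 -0.09 0 0 0.62 85;-0.96 -0.72 -0.09 0 0 0.62 85;-0.96 -0.72 -0.09 0 0 0.62 85;-0.96 -0.72 -0.09 0 0 0.62 85;-0.96 -0.72 -0.09 0 0 0.62 85;-0.96 -0.72 -0.09 0 0 0.62 85;-0.96 -0.72 -0.09 0 0 0.62 85;-0.96 -0.72 -0.09 0 0 0.62 85" --force 60

```text
time_s: 1.1
ee_pos: [0.4682, 0.2144, 0.2303]
ee_rot: [-0.0, 0.575, 0.818, 0.0]
ft_force: [1.6, 0.4, -0.8]
opening: 0.0848
finger_force: 0.0
```

Run:
```python
from h import *
s=manip.read_state(); print(s["ee_pos"],s["time_s"],s["qpos"]); move(s,[.605,.024,.25],19)
```

```text
[0.46822885 0.21438416 0.23030454] 1.1 [-0.85792164  0.1912427   0.42164466  1.85190565 -0.08684526  1.11629146
 -0.05952145]
shift/0.5 [-0.4509  0.1285 -0.0395]  turn/90 [ 0.     -0.0001  0.0088]
```

Call:
apply_moves --deltas "-0.45 0.128 -0.02 0 0 0.009 85;-0.45 0.128 -0.02 0 0 0.009 85;-0.45 0.128 -0.02 0 0 0.009 85;-0.45 0.128 -0.02 0 0 0.009 85;-0.45 0.128 -0.02 0 0 0.009 85;-0.45 0.128 -0.02 0 0 0.009 85;-0.45 0.128 -0.02 0 0 0.009 85;-0.45 0.128 -0.02 0 0 0.009 85"

```text
time_s: 1.9
ee_pos: [0.6034, 0.0271, 0.2398]
ee_rot: [-0.0, 0.58, 0.814, -0.0]
ft_force: [-0.0, -0.4, 0.1]
opening: 0.0849
finger_force: 0.0
```

Run:
```python
from h import *
s=manip.read_state(); print(s["ee_pos"],s["ee_rot"],s["time_s"])
t=manip.read_camera("wrist"); cv2.imwrite("pics/w1_raw.png",t)
print(proj("wrist",[.62,.0226,.102],s))
u,v=map(int,proj("wrist",[.60,.02,.066],s)); x0=max(0,min(512-240,u-120)); y0=max(0,min(384-180,v-90)); print(x0,y0)
cv2.imwrite("pics/w1.png",cv2.resize(t[y0:y0+180,x0:x0+240],(800,600),interpolation=cv2.INTER_CUBIC))
```

```text
[0.60335334 0.02712818 0.23982091] [-3.61311279e-04  5.80492298e-01  8.14265655e-01 -7.15606479e-05] 1.9
(np.float64(267.31018531225817), np.float64(181.57238748871555))
130 80
```

View pics/w1.png

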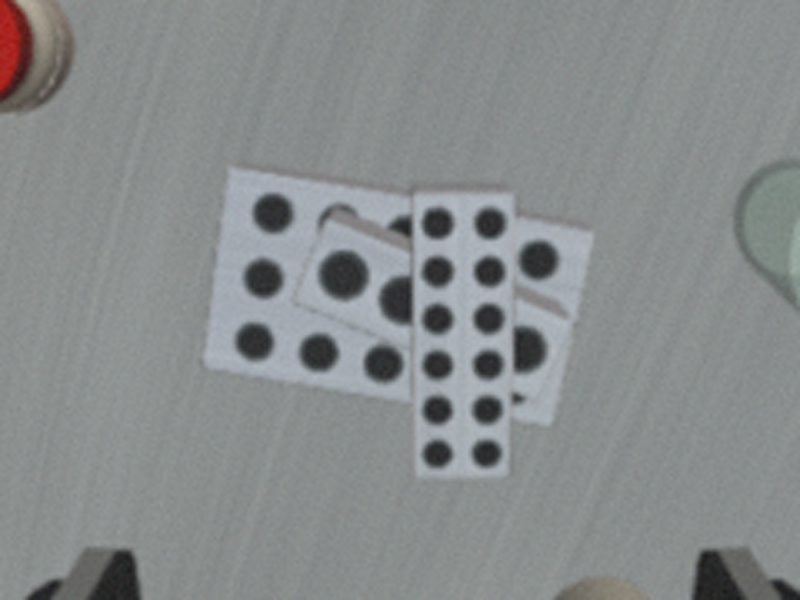

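The wrist view shows the top block upright at corners (413,190), (515,192), (509,477) and (416,477), square to the fingers. The second block's wells are at (343,274), (404,299) and (522,349), running obliquely beneath it.

Run:
```python
from h import *
ang=lambda d:np.rad2deg(np.arctan2(d[1],d[0]))
s=manip.read_state(); k=10/3
P=lambda L,z:np.array([at("wrist",130+(u+.5)/k-.5,80+(v+.5)/k-.5,z,s) for u,v in L])
c=P([(413,190),(515,192),(509,477),(416,477)],.102)
w=P([(438,223),(490,223),(487,454),(437,454)],.102)
for q in(c,w): print("top",q.mean(0),ang(q[3]+q[2]-q[0]-q[1]),np.linalg.norm(q[3]-q[0]),np.linalg.norm(q[1]-q[0]))
q=P([(343,274),(404,299),(522,349)],.066); print("second",q,ang(q[2]-q[0]),np.linalg.norm(q[2]-q[0]), (q[2]+q[0])/2)
e=P([(325,218),(295,303),(570,318)],.066); print("corners",e)
p=(c.mean(0)+w.mean(0))/2
move(s,[p[0],p[1],.078],ang(w[2]+w[3]-w[0]-w[1])-90)
```

```text
top [0.6216171  0.02339508 0.102     ] -70.56284246965959 0.09975336024051042 0.03295945185714227
top [0.62178084 0.02248643 0.102     ] -70.74580299469544 0.08027667826587727 0.01689218743828866
second [[0.57645263 0.02376995 0.066     ]
 [0.60058056 0.02208696 0.066     ]
 [0.64838024 0.01839426 0.066     ]] -4.27419506926554 0.07212821006510352 [0.61241644 0.0210821  0.066     ]
corners [[0.56383684 0.04138348 0.066     ]
 [0.56294705 0.00769319 0.066     ]
 [0.66116849 0.03551878 0.066     ]]
shift/0.5 [-0.0205  0.0318  0.324 ]  turn/90 [-5.0000e-04  1.0000e-04  1.9978e+00]
```

Call:
apply_moves --deltas "-0.02 0.032 0.08 0 0 0 70;-0.02 0.032 0.16 0 0 0 70;-0.02 0.032 0.24 0 0 0 70;-0.02 0.032 0.29 0 0 0 70;-0.02 0.032 0.324 0 0 0 70;-0.02 0.032 0.324 0 0 0 70;-0.02 0.032 0.324 0 0 0 70" --force 60

```text
time_s: 2.65
ee_pos: [0.6223, 0.0225, 0.0788]
ee_rot: [0.0, 0.581, 0.814, 0.0]
ft_force: [-0.5, 0.7, -0.3]
opening: 0.0698
finger_force: 0.0
```

Run:
```python
from h import *
s=manip.read_state(); print(s["ee_pos"],s["opening"]); move(s,[.6217,.0229,.078],19.3)
```

```text
[0.62229743 0.02252929 0.07882572] 0.0698383695066636
shift/0.5 [ 0.0011 -0.0009  0.0017]  turn/90 [ 0.0002 -0.     -0.0032]
```

Call:
apply_moves --deltas "0.001 -0.001 0 0 0 0 36;0.001 -0.001 0 0 0 0 36;0.001 -0.001 0 0 0 0 36;0.001 -0.001 0 0 0 0 20;0.001 -0.001 0 0 0 0 20;0.001 -0.001 0 0 0 0 20;0.001 -0.001 0 0 0 0 20;0.001 -0.001 -0.01 0 0 0 20;0.001 -0.001 -0.03 0 0 0 20;0.001 -0.001 -0.06 0 0 0 20" --force 60

```text
time_s: 3.65
ee_pos: [0.6214, 0.022, 0.1088]
ee_rot: [-0.0, 0.581, 0.814, -0.0]
ft_force: [-0.7, 0.6, 0.6]
opening: 0.0201
finger_force: 0.0
```

Run:
```python
from h import *
s=manip.read_state(); print(s["ee_pos"],s["opening"],s["finger_force"])
t=manip.read_camera("wrist"); cv2.imwrite("pics/w2_raw.png",t)
a=cv2.resize(t[60:300,110:400],(580,480),interpolation=cv2.INTER_CUBIC)
t2=manip.read_camera("top"); b=cv2.resize(t2[120:200,225:290],(220,271),interpolation=cv2.INTER_CUBIC)
c=np.zeros((480,220,3),np.uint8); c[:271]=b
cv2.imwrite("pics/w2.png",np.hstack([a,c]))
```

```text
[0.62136213 0.0220078  0.10883718] 0.02008765823820957 0.0
```

View pics/w2.png

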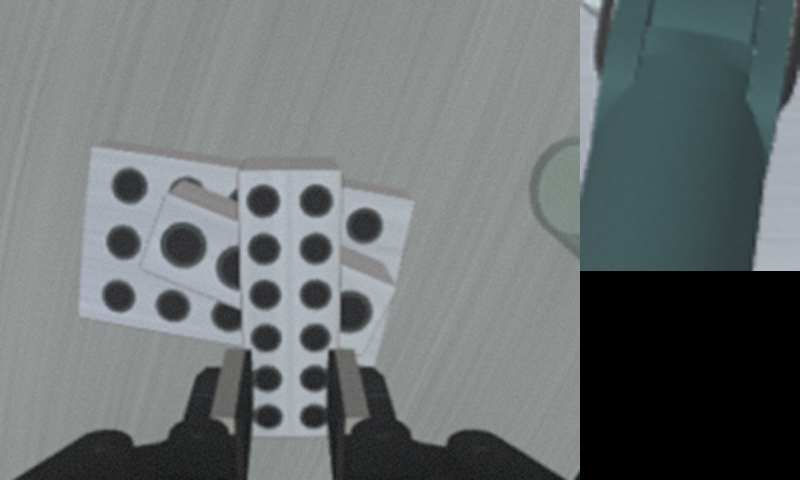

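Crop shows the block still on the pile with the fingers above it: the lift began before the slow fingers had closed. Next I check whether anything shifted.

Run:
```python
from h import *
ang=lambda d:np.rad2deg(np.arctan2(d[1],d[0]))
s=manip.read_state(); k=2
P=lambda L,z:np.array([at("wrist",110+(u+.5)/k-.5,60+(v+.5)/k-.5,z,s) for u,v in L])
w=P([(263,200),(316,200),(314,416),(266,416)],.102); print("top",w.mean(0),ang(w[2]+w[3]-w[0]-w[1]),np.linalg.norm(w[0]-w[3]))
q=P([(183,245),(353,312)],.066); print("second",q,ang(q[1]-q[0]),q.mean(0))
p=w.mean(0); move(s,[p[0],p[1],.076],ang(w[2]+w[3]-w[0]-w[1])+90)
```

```text
top [0.62325212 0.0217993  0.102     ] -70.98251917008825 0.08103271480915539
second [[0.57817757 0.0227681  0.066     ]
 [0.65221407 0.01781689 0.066     ]] -3.8259710497238784 [0.61519582 0.02029249 0.066     ]
shift/0.5 [-0.0006  0.0002  0.07  ]  turn/90 [ 0.0022  0.0005 -0.0007]
```

Call:
apply_moves --deltas "0 0 0 0 0 0 56;0 0 0 0 0 0 56;0 0 0 0 0 0 56;0 0 0 0 0 0 56;0 0 0 0 0 0 56;0 0 0 0 0 0 56;0 0 0 0 0 0 56;0 0 0 0 0 0 56"

```text
time_s: 4.55
ee_pos: [0.6216, 0.0221, 0.1081]
ee_rot: [0.0, 0.581, 0.814, -0.0]
ft_force: [0.1, -0.0, 0.2]
opening: 0.0559
finger_force: 0.0
```

Call:
apply_moves --deltas "0 0 0.035 0 0 0 56;0 0 0.066 0 0 0 50;0 0 0.066 0 0 0 40;0 0 0.066 0 0 0 20;0 0 0.066 0 0 0 20;0 0 0.066 0 0 0 20;0 0 0.066 0 0 0 20;0 0 0.066 0 0 0 20;0 0 0.066 0 0 0 20" --force 60

```text
time_s: 5.45
ee_pos: [0.6216, 0.0222, 0.0753]
ee_rot: [0.0, 0.581, 0.814, 0.0]
ft_force: [0.1, 0.7, 0.1]
opening: 0.0196
finger_force: 0.0
```

Run:
```python
from h import *
s=manip.read_state(); print(s["ee_pos"],s["opening"],s["finger_force"])
T=s["ee_pos"]; print("tcp in wrist px",proj("wrist",T,s),"grasp",proj("wrist",T+[0,0,.0187],s))
t=manip.read_camera("wrist"); a=cv2.resize(t[60:300,130:380],(500,480),interpolation=cv2.INTER_CUBIC)
t2=manip.read_camera("scene"); u,v=map(int,proj("scene",[.6,.02,.1])); print(u,v)
b=cv2.resize(t2[v-55:v+65,u-37:u+38],(300,480),interpolation=cv2.INTER_CUBIC)
cv2.imwrite("pics/w3.png",np.hstack([a,b]))
```

```text
[0.621631   0.02218264 0.0752627 ] 0.019643540657513513 0.0
tcp in wrist px (np.float64(254.3630463381374), np.float64(222.42872078223016)) grasp (np.float64(254.36019150002645), np.float64(234.61245264294848))
268 201
```

View pics/w3.png

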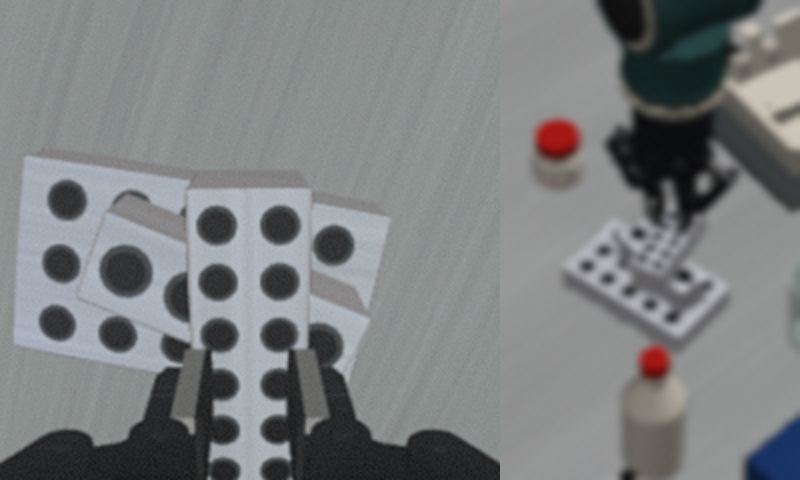

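The wrist crop shows the fingers at 20 mm opening, tips at crop (210,350) and (292,350), lying over the block's top face. So the tips are higher than the TCP figure suggests. I cross-check tip height from the wrist and scene views.

Run:
```python
from h import *
s=manip.read_state(); T=np.array(s["ee_pos"]); r=rot(s)
for z in(0,-.019,-.03,-.045):
    print(z,[np.round([(np.array(proj("wrist",T+r.apply([x,y,z]),s))-[130,60])*2]).tolist() for x in(.011,-.011) for y in(.01,)],
      "scene",np.round((np.array(proj("scene",T+r.apply([0,0,z])))-[231,146])*4+[500,0]))
```

```text
0 [[[280.0, 294.0]], [[278.0, 355.0]]] scene [666. 249.]
-0.019 [[[283.0, 316.0]], [[281.0, 382.0]]] scene [666. 236.]
-0.03 [[[285.0, 331.0]], [[283.0, 399.0]]] scene [666. 229.]
-0.045 [[[288.0, 355.0]], [[286.0, 427.0]]] scene [667. 218.]
```

Call:
apply_moves --deltas "0 0 0 0 0 0 56;0 0 0 0 0 0 56;0 0 0 0 0 0 56;0 0 0 0 0 0 56;0 0 0 0 0 0 56;0 0 0 0 0 0 56;0 0 0 0 0 0 56;0 0 0 0 0 0 56"

```text
time_s: 6.35
ee_pos: [0.6216, 0.0221, 0.0751]
ee_rot: [0.0, 0.581, 0.814, -0.0]
ft_force: [0.2, -0.5, -0.2]
opening: 0.0561
finger_force: 0.0
```

Both views put the fingertips about 43 mm behind the reported TCP, so I descend cautiously and watch the force.

Call:
apply_moves --deltas "0 0 0.02 0 0 0 56;0 0 0.04 0 0 0 56;0 0 0.06 0 0 0 56;0 0 0.07 0 0 0 56;0 0 0.07 0 0 0 56"

```text
time_s: 6.85
ee_pos: [0.621, 0.022, 0.039]
ee_rot: [-0.001, 0.581, 0.814, -0.001]
ft_force: [0.3, 1.0, -0.3]
opening: 0.0558
finger_force: 0.0
```

Call:
apply_moves --deltas "0 0 0 0 0 0 40;0 0 0 0 0 0 40;0 0 0 0 0 0 40;0 0 0 0 0 0 28;0 0 0 0 0 0 28;0 0 0 0 0 0 28;0 0 0 0 0 0 28" --force 40

```text
time_s: 7.55
ee_pos: [0.6218, 0.0221, 0.0406]
ee_rot: [0.0, 0.581, 0.814, 0.0]
ft_force: [-2.7, -0.6, 6.2]
opening: 0.033
finger_force: 40.5
```

Call:
apply_moves --deltas "0 0 0 0 0 0 24;0 0 0 0 0 0 24;0 0 -0.01 0 0 0 24;0 0 -0.03 0 0 0 24;0 0 -0.07 0 0 0 24;0 0 -0.12 0 0 0 24;0 0 -0.18 0 0 0 24;0 0 -0.2 0 0 0 24" --force 60

```text
time_s: 8.35
ee_pos: [0.6228, 0.022, 0.1435]
ee_rot: [0.001, 0.581, 0.814, 0.001]
ft_force: [0.8, -1.5, -2.2]
opening: 0.0325
finger_force: 60.3
```

Run:
```python
from h import *
s=manip.read_state(); print(s["ee_pos"],s["qpos"],s["ft_force"],s["finger_force"])
# block into lower tray: far (+x world) or near compartment; tray x axis = world angle of fwd (back end = +x_world)
a=np.deg2rad(-9.7); c=np.array([.5268,.3121])
for x in(.042,-.042):
    p=c+x*np.array([np.cos(a),np.sin(a)]); print(x,p); move(s,[p[0],p[1],.15],-9.7)
```

```text
[0.62281972 0.02198491 0.14346343] [-0.45566165  0.50179031  0.50330398  1.68298647 -0.27554278  1.02386554
  0.46987553] [ 0.81371174 -1.47437635 -2.17350771] 60.28048396110535
0.042 [0.56819955 0.30502345]
shift/0.5 [ 0.5709  0.0806 -0.0133]  turn/90 [ 2.500e-03 -1.000e-04  3.183e-01]
-0.042 [0.48540045 0.31917655]
shift/0.5 [ 0.6514 -0.0669 -0.0139]  turn/90 [ 2.500e-03 -1.000e-04  3.183e-01]
```

Call:
apply_moves --deltas "0.06 0.01 -0.013 0 0 0.05 24;0.13 0.02 -0.013 0 0 0.12 24;0.21 0.03 -0.013 0 0 0.2 24;0.3 0.045 -0.013 0 0 0.27 24;0.38 0.055 -0.013 0 0 0.318 24;0.45 0.065 -0.013 0 0 0.318 24;0.51 0.073 -0.013 0 0 0.318 24;0.55 0.079 -0.013 0 0 0.318 24;0.571 0.08 -0.013 0 0 0.318 24;0.571 0.08 -0.013 0 0 0.318 24"

```text
time_s: 9.35
ee_pos: [0.5659, 0.3061, 0.1461]
ee_rot: [-0.0, 0.764, 0.646, -0.0]
ft_force: [0.0, -0.7, -2.7]
opening: 0.0336
finger_force: 60.2
```

Run:
```python
from h import *
s=manip.read_state(); print(s["ee_pos"],s["finger_force"])
t=manip.read_camera("wrist"); cv2.imwrite("pics/w4_raw.png",t)
a=np.deg2rad(-9.7)
# overlay predicted rim corners
M=np.array([[np.cos(a),-np.sin(a)],[np.sin(a),np.cos(a)]])
for x,y in((.095,.077),(.095,-.077),(-.095,-.077),(-.095,.077)):
    p=np.r_[np.array([.5268,.3121])+M@[x,y],.07]; print(np.round(proj("wrist",p,s)))
cv2.imwrite("pics/w4.png",cv2.resize(t[:,:],(800,600),interpolation=cv2.INTER_CUBIC))
```

```text
[0.56593578 0.30611284 0.14611745] 60.203200578689575
[319. 105.]
[309. 263.]
[128. 259.]
[109. 110.]
```

View pics/w4.png

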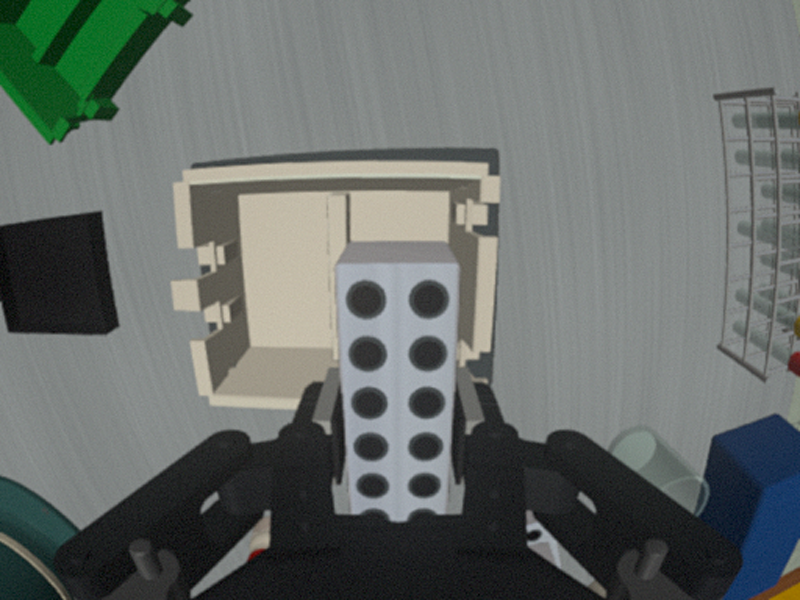

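The wrist view (800×600) shows the lower tray under the held block: rim corners near (178,172), (500,165) and (210,405), the tab at (183,293) on the robot side, and the spine at (340,195). I check the tray pose from these lip edges.

```bash
cat >> h.py <<'E'
def tocam(name,L,z,s,a,c,k=1.5625,o=(0,0)):
    a=np.deg2rad(a); M=np.array([[np.cos(a),np.sin(a)],[-np.sin(a),np.cos(a)]])
    return np.array([M@(at(name,o[0]+(u+.5)/k-.5,o[1]+(v+.5)/k-.5,z,s)[:2]-c) for u,v in L])*1000
E
python3 - <<'E'
from h import *
s=manip.read_state(); f=lambda L,z=.07:np.round(tocam("wrist",L,z,s,-9.7,[.5268,.3121]),1).tolist()
print("back",f([(500,180),(495,240),(492,350)])); print("front",f([(174,190),(176,245),(193,345),(202,395)]),"tab",f([(172,293)],.068))
print("left",f([(190,166),(488,160)])); print("right",f([(215,405),(290,410)])); print("spine top edges",f([(330,195),(349,195)],.038))
c=np.array([.5268,.3121]);a=np.deg2rad(-9.7);p=c+.043*np.array([np.cos(a),np.sin(a)]); move(s,[p[0],p[1],-.004],-9.7)
E
```

```text
back [[97.2, 66.6], [95.5, 32.4], [97.8, -35.3]]
front [[-92.6, 65.3], [-94.3, 31.8], [-91.5, -33.5], [-91.5, -70.1]] tab [[-102.4, 0.9]]
left [[-80.9, 78.7], [90.1, 77.6]]
right [[-83.0, -77.3], [-30.1, -78.4]]
spine top edges [[-1.9, 55.3], [10.0, 55.1]]
shift/0.5 [0.0016 0.0051 0.3007]  turn/90 [-0.0001  0.0004  0.0006]
```

Call:
apply_moves --deltas "0.002 0.01 0.03 0 0 0 24;0.002 0.01 0.09 0 0 0 24;0.002 0.01 0.15 0 0 0 24;0.002 0.01 0.2 0 0 0 24;0.002 0.01 0.24 0 0 0 24;0.002 0.01 0.27 0 0 0 24;0.002 0.01 0.29 0 0 0 24;0.002 0.01 0.3 0 0 0 24;0.002 0.01 0.306 0 0 0 24"

```text
time_s: 10.3
ee_pos: [0.5721, 0.3051, -0.0064]
ee_rot: [0.0, 0.764, 0.645, 0.0]
ft_force: [0.0, 0.1, -3.6]
opening: 0.0328
finger_force: 60.2
```

Call:
apply_moves --deltas "0 0 0.004 0 0 0 24;0 0 0.008 0 0 0 24;0 0 0.008 0 0 0 24"

```text
time_s: 10.6
ee_pos: [0.5718, 0.3054, -0.0102]
ee_rot: [0.0, 0.764, 0.645, 0.0]
ft_force: [-0.1, -0.2, -1.7]
opening: 0.0331
finger_force: 60.2
```

Call:
apply_moves --deltas "0 0 0 0 0 0 36;0 0 0 0 0 0 40;0 0 0 0 0 0 42;0 0 0 0 0 0 42;0 0 0 0 0 0 42;0 0 -0.04 0 0 0 42;0 0 -0.1 0 0 0 42;0 0 -0.18 0 0 0 42;0 0 -0.28 0 0 0 42;0 0 -0.34 0 0 0 42"

```text
time_s: 11.6
ee_pos: [0.573, 0.3053, 0.1634]
ee_rot: [0.0, 0.764, 0.645, 0.002]
ft_force: [0.4, 0.5, 0.1]
opening: 0.0423
finger_force: 0.0
```

Run:
```python
from h import *
s=manip.read_state(); print(s["ee_pos"],s["finger_force"],s["ft_force"])
t=manip.read_camera("wrist"); cv2.imwrite("pics/w5_raw.png",t)
cv2.imwrite("pics/w5.png",cv2.resize(t,(800,600),interpolation=cv2.INTER_CUBIC))
move(s,[.545,-.285,.2],-2.8); move(s,[.545,-.285,.2],177.2)
```

```text
[0.57295049 0.30525171 0.16335059] 0.0 [0.35677014 0.45108398 0.05873137]
shift/0.5 [-1.1729  0.1438 -0.0752]  turn/90 [ 0.002  -0.0012 -0.0766]
shift/0.5 [-1.1729  0.1438 -0.0752]  turn/90 [-1.8000e-03 -3.0000e-03  1.9234e+00]
```

View pics/w5.png

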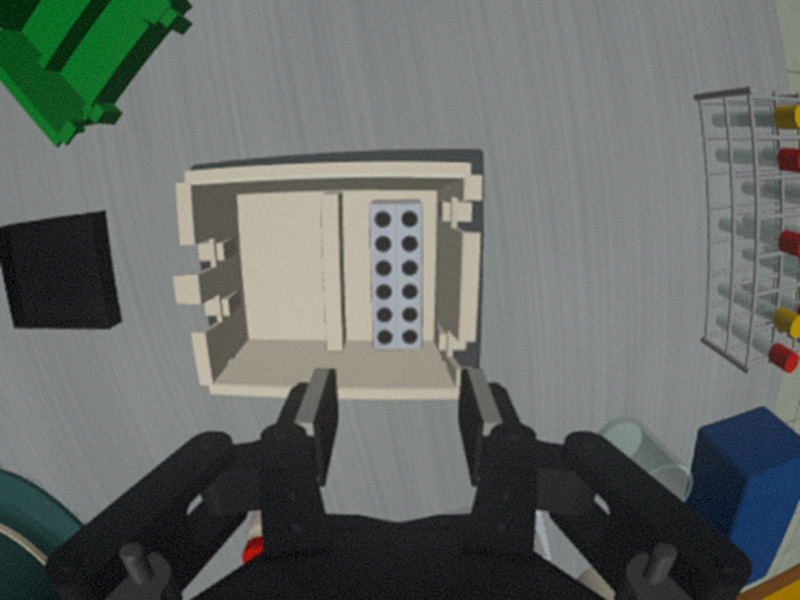

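The view shows the top block flat in the far compartment, at (397,275), clear of the spine (334,270) and of the end wall. The fingers are free. Moving to the upper tray.

Call:
apply_moves --deltas "-0.95 0.1 -0.075 0 0 -0.077 60;-0.95 0.1 -0.075 0 0 -0.077 60;-0.95 0.1 -0.075 0 0 -0.077 60;-0.95 0.1 -0.075 0 0 -0.077 60;-0.95 0.1 -0.075 0 0 -0.077 60;-0.95 0.1 -0.075 0 0 -0.077 60;-0.95 0.1 -0.075 0 0 -0.077 60;-0.95 0.1 -0.075 0 0 -0.077 60;-0.95 0.1 -0.075 0 0 -0.077 60;-0.95 0.1 -0.075 0 0 -0.077 60"

```text
time_s: 12.65
ee_pos: [0.5404, -0.1758, 0.1976]
ee_rot: [0.001, 0.725, 0.689, -0.0]
ft_force: [0.1, -0.3, -0.2]
opening: 0.0603
finger_force: 0.0
```

Run:
```python
from h import *
s=manip.read_state(); print(s["ee_pos"],s["time_s"],s["qpos"]); move(s,[.545,-.285,.2],-2.8)
# refine lower tray with w5 (pose then)
s0=dict(ee_pos=np.array([0.57295049,0.30525171,0.16335059]),ee_rot=np.array([0,.764,.645,.001])/np.linalg.norm([0,.764,.645,.001]))
f=lambda L,z=.07:np.round(tocam("wrist",L,z,s0,-9.7,[.5268,.3121]),1).tolist()
print("back",f([(482,180),(480,240),(474,340)])); print("front",f([(176,190),(178,240),(195,340),(204,385)]))
print("left",f([(190,166),(470,163)])); print("right",f([(215,394),(300,397)])); print("tab",f([(174,290)],.068))
```

```text
[ 0.54044673 -0.17581744  0.19762312] 12.65 [-0.301726    0.37641768  0.71331211  1.77261865 -0.27331016  1.09266418
  0.45248713]
shift/0.5 [-0.2176  0.0203 -0.0044]  turn/90 [ 0.0007  0.0008 -0.0016]
back [[96.4, 67.5], [96.3, 31.2], [95.6, -33.6]]
front [[-93.5, 66.4], [-94.9, 34.1], [-91.5, -34.9], [-90.5, -69.3]]
left [[-82.5, 80.8], [89.0, 77.4]]
right [[-83.0, -76.2], [-20.1, -75.8]]
tab [[-103.4, 0.0]]
```

Call:
apply_moves --deltas "-0.1 0.01 -0.004 0 0 -0.002 50;-0.18 0.02 -0.004 0 0 -0.002 50;-0.218 0.02 -0.004 0 0 -0.002 50;-0.218 0.02 -0.004 0 0 -0.002 50;-0.218 0.02 -0.004 0 0 -0.002 50"

```text
time_s: 13.15
ee_pos: [0.546, -0.2808, 0.1988]
ee_rot: [-0.0, 0.723, 0.691, -0.0]
ft_force: [0.3, -0.1, -0.2]
opening: 0.0497
finger_force: 0.0
```

Run:
```python
from h import *
s=manip.read_state(); print(s["ee_pos"],s["finger_force"],s["ft_force"])
t=manip.read_camera("wrist"); cv2.imwrite("pics/w6_raw.png",t); np.save("s6.npy",s,allow_pickle=True)
cv2.imwrite("pics/w6.png",cv2.resize(t,(800,600),interpolation=cv2.INTER_CUBIC))
```

```text
[ 0.54598635 -0.28084476  0.19880082] 0.0 [ 0.25425516 -0.08327507 -0.23927904]
```

View pics/w6.png

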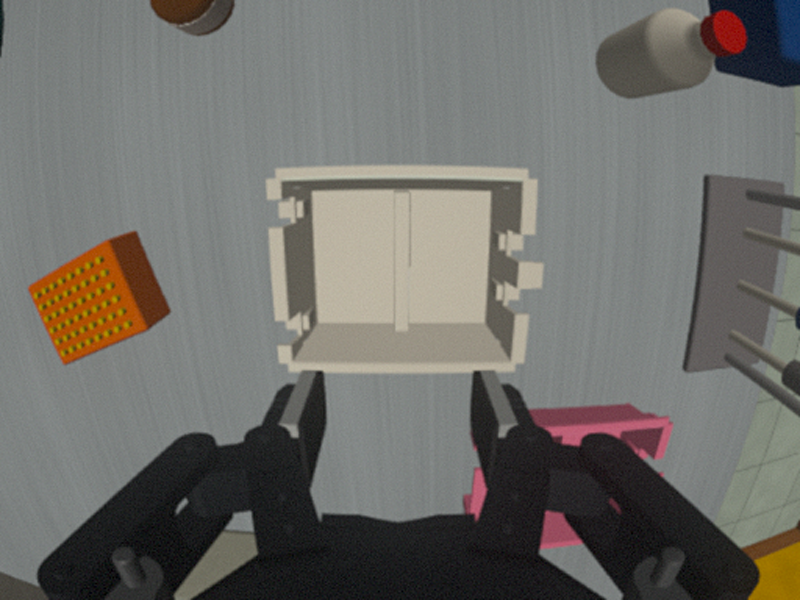

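The wrist view shows the upper tray with its tab at (540,275) on the far end, wide slots on the left (near) end, and the spine from (402,192) to (401,328).

Run:
```python
from h import *
s=np.load("s6.npy",allow_pickle=True).item()
f=lambda L,z=.06:np.round(tocam("wrist",L,z,s,-2.8,[.547,-.285]),1).tolist()
print("far",f([(537,185),(536,230),(527,325),(524,360)])); print("near",f([(267,190),(269,240),(273,310),(278,355)]))
print("left",f([(280,168),(525,168)])); print("right",f([(300,371),(515,371)])); print("tab",f([(542,275)],.058))
print("spine",f([(402,192),(401,328)],.028))
```

```text
far [[96.2, 67.0], [97.2, 34.7], [96.1, -37.3], [96.7, -66.3]]
near [[-93.1, 62.7], [-93.4, 26.8], [-94.1, -25.8], [-93.4, -62.4]]
left [[-83.1, 77.8], [86.9, 78.5]]
right [[-77.0, -75.6], [90.3, -75.7]]
tab [[105.0, 1.1]]
spine [[1.7, 57.2], [1.4, -51.5]]
```

Run:
```python
from h import *
s=manip.read_state(); move(s,[.5487,-.2839,-.03],-2.7)
```

```text
shift/0.5 [-0.0077  0.0051  0.4578]  turn/90 [-0.     -0.0001  0.002 ]
```

Call:
apply_moves --deltas "-0.008 0.005 0.08 0 0 0.002 36;-0.008 0.005 0.17 0 0 0.002 36;-0.008 0.005 0.25 0 0 0.002 36;-0.008 0.005 0.32 0 0 0.002 36;-0.008 0.005 0.38 0 0 0.002 36;-0.008 0.005 0.42 0 0 0.002 36;-0.008 0.005 0.44 0 0 0.002 36;-0.008 0.005 0.455 0 0 0.002 36;-0.008 0.005 0.458 0 0 0.002 36"

```text
time_s: 14.1
ee_pos: [0.5488, -0.2844, -0.0298]
ee_rot: [0.0, 0.723, 0.69, 0.0]
ft_force: [-0.3, -0.1, 0.8]
opening: 0.0359
finger_force: 0.0
```

Call:
apply_moves --deltas "0 0 0 0 0 0 20;0 0 0 0 0 0 20;0 0 0 0 0 0 20;0 0 0 0 0 0 20;0 0 0 0 0 0 4;0 0 0 0 0 0 4;0 0 0 0 0 0 4;0 0 0 0 0 0 4;0 0 0 0 0 0 4" --force 80

```text
time_s: 15.0
ee_pos: [0.5487, -0.2849, -0.0294]
ee_rot: [0.0, 0.724, 0.69, 0.0]
ft_force: [-1.5, 1.6, 7.5]
opening: 0.0101
finger_force: 78.2
```

Call:
apply_moves --deltas "0 0 -0.01 0 0 0 4;0 0 -0.03 0 0 0 4;0 0 -0.07 0 0 0 4;0 0 -0.13 0 0 0 4;0 0 -0.2 0 0 0 4;0 0 -0.27 0 0 0 4;0 0 -0.34 0 0 0 4;0 0 -0.38 0 0 0 4;0 0 -0.4 0 0 0 4;0 0 -0.4 0 0 0 4"

```text
time_s: 16.0
ee_pos: [0.5488, -0.285, 0.1712]
ee_rot: [0.001, 0.724, 0.69, 0.0]
ft_force: [-0.2, -0.1, -3.4]
opening: 0.0102
finger_force: 78.2
```

Run:
```python
from h import *
s=manip.read_state(); print(s["ee_pos"],s["finger_force"],s["ft_force"],s["wrist_torque"],s["qpos"])
move(s,[.5288,.312,.17],-9.7)
```

```text
[ 0.54875665 -0.28496156  0.17123483] 78.2303774356842 [-0.19932604 -0.12905002 -3.44675276] [-0.00112516 -0.01227755  0.01254231] [-0.08163574  0.50682365  0.7018023   1.67291766 -0.36114322  1.09372391
  0.67841989]
shift/0.5 [ 1.1907 -0.0967  0.002 ]  turn/90 [0.0011 0.0001 0.0774]
```

Call:
apply_moves --deltas "0.04 -0.004 0 0 0 0 4;0.11 -0.01 0 0 0 0 4;0.19 -0.016 0 0 0 0.01 4;0.27 -0.022 0 0 0 0.02 4;0.35 -0.028 0 0 0 0.03 4;0.43 -0.035 0 0 0 0.04 4;0.51 -0.041 0 0 0 0.05 4;0.59 -0.048 0 0 0 0.06 4;0.67 -0.054 0 0 0 0.07 4;0.75 -0.061 0 0 0 0.077 4"

```text
time_s: 17.0
ee_pos: [0.5348, 0.0927, 0.1689]
ee_rot: [-0.0, 0.764, 0.645, -0.001]
ft_force: [1.1, 0.3, -3.7]
opening: 0.0099
finger_force: 78.3
```

Run:
```python
from h import *
s=manip.read_state(); print(s["ee_pos"],s["finger_force"]); move(s,[.5288,.311,.17],-9.7)
```

```text
[0.53482634 0.09274617 0.16890011] 78.30196380615234
shift/0.5 [ 0.4282 -0.0854 -0.0025]  turn/90 [-0.0009  0.0006  0.    ]
```

Call:
apply_moves --deltas "0.08 -0.016 0 0 0 0 4;0.16 -0.032 0 0 0 0 4;0.24 -0.048 0 0 0 0 4;0.31 -0.062 0 0 0 0 4;0.37 -0.074 0 0 0 0 4;0.41 -0.082 0 0 0 0 4;0.428 -0.085 0 0 0 0 4;0.428 -0.085 0 0 0 0 4;0.428 -0.085 0 0 0 0 4"

```text
time_s: 17.9
ee_pos: [0.5302, 0.3075, 0.1699]
ee_rot: [0.0, 0.765, 0.644, -0.0]
ft_force: [0.3, -1.1, -2.6]
opening: 0.0103
finger_force: 78.3
```

Run:
```python
from h import *
s=manip.read_state(); print(s["ee_pos"],s["finger_force"]); move(s,[.5288,.311,.036],-9.7)
```

```text
[0.53019948 0.30751227 0.16991138] 78.29284071922302
shift/0.5 [ 0.0066 -0.004   0.2678]  turn/90 [ 0.      0.0006 -0.0007]
```

Call:
apply_moves --deltas "0.007 -0.004 0.03 0 0 -0.001 4;0.007 -0.004 0.08 0 0 -0.001 4;0.007 -0.004 0.13 0 0 -0.001 4;0.007 -0.004 0.18 0 0 -0.001 4;0.007 -0.004 0.22 0 0 -0.001 4;0.007 -0.004 0.245 0 0 -0.001 4;0.007 -0.004 0.258 0 0 -0.001 4;0.007 -0.004 0.264 0 0 -0.001 4;0.007 -0.004 0.264 0 0 -0.001 4"

```text
time_s: 18.8
ee_pos: [0.5287, 0.313, 0.0383]
ee_rot: [0.0, 0.764, 0.646, 0.0]
ft_force: [0.3, -0.1, -1.8]
opening: 0.01
finger_force: 78.3
```

Call:
apply_moves --deltas "-0.004 0 0.004 0 0 0 4;-0.004 0 0.008 0 0 0 4;-0.004 0 0.011 0 0 0 4;-0.004 0 0.011 0 0 0 4"

```text
time_s: 19.2
ee_pos: [0.5283, 0.3112, 0.0329]
ee_rot: [0.0, 0.764, 0.646, 0.0]
ft_force: [-0.9, -1.6, 1.6]
opening: 0.0101
finger_force: 79.1
```

Contact came at the predicted stacking height, 52 mm up. Releasing and retreating upward.

Call:
apply_moves --deltas "0 0 0 0 0 0 20;0 0 0 0 0 0 30;0 0 0 0 0 0 36;0 0 0 0 0 0 36;0 0 0 0 0 0 36;0 0 0 0 0 0 36;0 0 -0.03 0 0 0 36;0 0 -0.1 0 0 0 36;0 0 -0.2 0 0 0 36;0 0 -0.28 0 0 0 36"

```text
time_s: 20.2
ee_pos: [0.5285, 0.3108, 0.1761]
ee_rot: [0.0, 0.764, 0.645, 0.001]
ft_force: [0.3, 1.6, -0.7]
opening: 0.036
finger_force: 0.0
```

Run:
```python
from h import *
s=manip.read_state(); print(s["ee_pos"],s["finger_force"],s["ft_force"])
t=manip.read_camera("wrist"); cv2.imwrite("pics/w7_raw.png",t); np.save("s7.npy",s,allow_pickle=True)
# white mask, back-projected at upper rim height .122: extents in tray frame
g=(t.min(2)>150)&(t.max(2).astype(int)-t.min(2)<45)&(np.arange(384)[:,None]<250)
n,l,st,_=cv2.connectedComponentsWithStats(g.astype(np.uint8)); i=1+st[1:,4].argmax(); print(st[i])
m=cv2.findContours((l==i).astype(np.uint8),0,1)[0]; m=max(m,key=len)[:,0]
for z in(.122,.110):
    q=tocam("wrist",m.tolist(),z,s,-9.7,[.5288,.312],k=1)
    print(z,"x",np.percentile(q[:,0],[0,10,90,100]),"y",np.percentile(q[:,1],[0,10,90,100]))
move(s,[.614,.021,.2],-3)
```

```text
[0.52848051 0.31079145 0.17612828] 0.0 [ 0.3080105   1.58082305 -0.69803011]
[  181   123   146   116 14779]
0.122 x [-59.06326073 -58.29373269  57.13004406  57.85702817] y [-39.22658611 -30.77398295  59.6272645   60.00003917]
0.11 x [-62.04950916 -61.24069123  60.07629155  60.84039339] y [-45.11185015 -36.22768139  58.78919374  59.18100121]
shift/0.5 [-0.5429  0.2654 -0.0478]  turn/90 [ 0.0008 -0.0005 -0.0734]
```

Numeric check: the upper tray's floor is seen at about z = 66 mm and is centred to within 1 mm, so it is stacked on the rim and not nested. Now the second block.

Call:
apply_moves --deltas "-0.54 0.265 -0.05 0 0 -1 56;-0.54 0.265 -0.05 0 0 -1 56;-0.54 0.265 -0.05 0 0 -1 56;-0.54 0.265 -0.05 0 0 -1 56;-0.54 0.265 -0.05 0 0 -1 56;-0.54 0.265 -0.05 0 0 -1 56;-0.54 0.265 -0.05 0 0 -1 56;-0.54 0.265 -0.05 0 0 -1 56;-0.54 0.265 -0.05 0 0 -1 56;-0.54 0.265 -0.05 0 0 -1 56"

```text
time_s: 21.25
ee_pos: [0.6139, 0.0224, 0.1987]
ee_rot: [0.0, 0.137, 0.991, -0.0]
ft_force: [0.2, -0.7, -0.1]
opening: 0.0559
finger_force: 0.0
```

Run:
```python
from h import *
s=manip.read_state(); print(s["ee_pos"],s["qpos"],s["time_s"]); move(s,[.614,.021,.2],86)
```

```text
[0.61393796 0.02235323 0.19868114] [-0.37584096  0.41104566  0.38241379  1.64676727 -0.16647566  1.11527763
  1.34671116] 21.25
shift/0.5 [-0.0009 -0.0026 -0.0026]  turn/90 [-1.000e-04  5.000e-04 -1.307e-01]
```

Call:
apply_moves --deltas "0 0 0 0 0 -0.09 56;0 0 0 0 0 -0.13 56;0 0 0 0 0 -0.13 56"

```text
time_s: 21.55
ee_pos: [0.6139, 0.0225, 0.1986]
ee_rot: [0.0, 0.038, 0.999, -0.0]
ft_force: [0.3, -0.2, -0.3]
opening: 0.056
finger_force: 0.0
```

Run:
```python
from h import *
s=manip.read_state(); print(s["ee_pos"])
t=manip.read_camera("wrist"); cv2.imwrite("pics/w8_raw.png",t)
g=cv2.cvtColor(t,cv2.COLOR_BGR2GRAY)
_,m=cv2.threshold(g,95,255,cv2.THRESH_BINARY_INV); n,l,st,ce=cv2.connectedComponentsWithStats(m)
for i in range(1,n):
    if 30<st[i,4]<900 and max(st[i,2],st[i,3])<40:
        p=at("wrist",*ce[i],.066,s)
        if np.hypot(p[0]-.612,p[1]-.021)<.1: print(st[i,2:].tolist(),np.round(ce[i]),np.round(p[:2],4))
```

```text
[0.61393985 0.02247142 0.19864004]
[13, 13, 129] [256. 106.] [0.5414 0.0303]
[13, 13, 127] [234. 111.] [0.545  0.0064]
[13, 13, 127] [212. 117.] [ 0.5487 -0.0174]
[13, 12, 122] [217. 139.] [ 0.5724 -0.0137]
[16, 16, 202] [252. 140.] [0.5767 0.0233]
[4, 11, 37] [270. 150.] [0.5893 0.0415]
[13, 12, 122] [223. 160.] [ 0.5964 -0.0102]
[16, 16, 197] [253. 162.] [0.6006 0.0216]
[9, 12, 95] [273. 172.] [0.613  0.0425]
[12, 12, 113] [228. 181.] [ 0.6204 -0.0064]
[16, 15, 183] [253. 183.] [0.6244 0.0198]
[12, 12, 109] [276. 192.] [0.6368 0.0451]
[10, 11, 90] [233. 202.] [ 0.6443 -0.0036]
[15, 15, 170] [253. 204.] [0.6483 0.0182]
```

The second block's four large wells line up at a mean of (0.6125, 0.0207) and −4.1°, so it has not moved.

Run:
```python
from h import *
s=manip.read_state(); move(s,[.6125,.0207,.0045],85.9)
```

```text
shift/0.5 [ 0.0028 -0.0038  0.3879]  turn/90 [-0.      0.0004 -0.0044]
```

Call:
apply_moves --deltas "0.003 -0.004 0.08 0 0 -0.004 56;0.003 -0.004 0.16 0 0 -0.004 56;0.003 -0.004 0.24 0 0 -0.004 56;0.003 -0.004 0.3 0 0 -0.004 56;0.003 -0.004 0.35 0 0 -0.004 56;0.003 -0.004 0.375 0 0 -0.004 56;0.003 -0.004 0.386 0 0 -0.004 56;0.003 -0.004 0.386 0 0 -0.004 56"

```text
time_s: 22.4
ee_pos: [0.6125, 0.0209, 0.005]
ee_rot: [0.0, 0.035, 0.999, -0.0]
ft_force: [0.1, 0.8, 0.5]
opening: 0.0554
finger_force: 0.0
```

Call:
apply_moves --deltas "0 0 0 0 0 0 40;0 0 0 0 0 0 40;0 0 0 0 0 0 40;0 0 0 0 0 0 28;0 0 0 0 0 0 28;0 0 0 0 0 0 28;0 0 0 0 0 0 24;0 0 0 0 0 0 24" --force 60

```text
time_s: 23.2
ee_pos: [0.6127, 0.021, 0.0055]
ee_rot: [0.0, 0.035, 0.999, 0.0]
ft_force: [-1.5, 1.0, 8.4]
opening: 0.0325
finger_force: 60.4
```

Call:
apply_moves --deltas "0 0 -0.01 0 0 0 24;0 0 -0.03 0 0 0 24;0 0 -0.07 0 0 0 24;0 0 -0.13 0 0 0 24;0 0 -0.2 0 0 0 24;0 0 -0.27 0 0 0 24;0 0 -0.34 0 0 0 24;0 0 -0.38 0 0 0 24;0 0 -0.4 0 0 0 24;0 0 -0.4 0 0 0 24"

```text
time_s: 24.2
ee_pos: [0.6126, 0.021, 0.2058]
ee_rot: [0.001, 0.035, 0.999, 0.0]
ft_force: [-0.4, -0.2, -3.4]
opening: 0.0329
finger_force: 60.2
```

Run:
```python
from h import *
s=manip.read_state(); print(s["ee_pos"],s["ft_force"],s["finger_force"],s["qpos"])
a=np.deg2rad(-9.7); p=np.array([.5285,.3115])-.043*np.array([np.cos(a),np.sin(a)]); print(p)
move(s,[p[0],p[1],.205],-9.7)
```

```text
[0.61258882 0.02097807 0.20580207] [-0.44669519 -0.22567272 -3.37794678] 60.150779485702515 [-0.34824265  0.39749678  0.34718353  1.64252674 -0.14672576  1.12548549
  1.53781447]
[0.48611475 0.31874504]
shift/0.5 [0.294  0.5764 0.0013]  turn/90 [1.1000e-03 6.0000e-04 1.0632e+00]
```

Call:
apply_moves --deltas "0.02 0.03 0 0 0 0.08 24;0.05 0.09 0 0 0 0.17 24;0.08 0.15 0 0 0 0.26 24;0.11 0.22 0 0 0 0.35 24;0.15 0.29 0 0 0 0.44 24;0.18 0.36 0 0 0 0.53 24;0.22 0.43 0 0 0 0.62 24;0.25 0.5 0 0 0 0.71 24;0.28 0.55 0 0 0 0.8 24;0.294 0.576 0 0 0 0.89 24"

```text
time_s: 25.2
ee_pos: [0.4834, 0.3209, 0.2029]
ee_rot: [-0.0, 0.671, 0.742, -0.001]
ft_force: [0.7, -0.4, -2.3]
opening: 0.0332
finger_force: 60.1
```

Run:
```python
from h import *
s=manip.read_state(); print(s["ee_pos"],s["finger_force"])
move(s,[.4861,.3187,.205],-9.7)
```

```text
[0.48344004 0.32094358 0.20286266] 60.13212203979492
shift/0.5 [-0.005   0.0048 -0.0043]  turn/90 [-0.0014  0.0009  0.1715]
```

Call:
apply_moves --deltas "0 0.002 0 0 0 0.08 24;0 0.002 0 0 0 0.15 24;0 0.002 0 0 0 0.172 24;0 0.002 0 0 0 0.172 24;0 0.002 0 0 0 0.172 24"

```text
time_s: 25.7
ee_pos: [0.4864, 0.3184, 0.2037]
ee_rot: [0.0, 0.763, 0.646, -0.001]
ft_force: [-0.2, 0.0, -3.2]
opening: 0.0327
finger_force: 60.1
```

Run:
```python
from h import *
s=manip.read_state(); print(s["ee_pos"],s["finger_force"])
move(s,[.4861,.3187,.0445],-9.7)
# wrist view: spine top edges & block in view, numeric check via row profile on the tray's +y side
t=manip.read_camera("wrist"); cv2.imwrite("pics/w9_raw.png",t); np.save("s9.npy",s,allow_pickle=True)
c=np.array([.5285,.3115]); a=np.deg2rad(-9.7); M=np.array([[np.cos(a),-np.sin(a)],[np.sin(a),np.cos(a)]])
g=cv2.cvtColor(t,cv2.COLOR_BGR2GRAY).astype(int)
for y in(.030,.045):
    print(y,[(x,int(g[int(round(v)),int(round(u))])) for x in range(-20,22,2) for u,v in[proj("wrist",np.r_[c+M@[x/1000,y],.090],s)]])
```

```text
[0.48635235 0.3183976  0.20366603] 60.12814521789551
shift/0.5 [ 9.000e-04 -3.000e-04  3.183e-01]  turn/90 [-0.0005  0.0008  0.0021]
0.03 [(-20, 192), (-18, 194), (-16, 198), (-14, 195), (-12, 197), (-10, 194), (-8, 99), (-6, 148), (-4, 200), (-2, 196), (0, 197), (2, 198), (4, 192), (6, 190), (8, 196), (10, 194), (12, 194), (14, 196), (16, 196), (18, 198), (20, 194)]
0.045 [(-20, 199), (-18, 198), (-16, 197), (-14, 197), (-12, 198), (-10, 169), (-8, 91), (-6, 180), (-4, 201), (-2, 196), (0, 200), (2, 198), (4, 190), (6, 176), (8, 197), (10, 195), (12, 195), (14, 194), (16, 193), (18, 198), (20, 196)]
```

The spine edges fall at ±6–7 mm about the expected centre, so the upper tray is where I placed it. Lowering the block.

Call:
apply_moves --deltas "0.001 0 0.03 0 0 0.002 24;0.001 0 0.09 0 0 0.002 24;0.001 0 0.15 0 0 0.002 24;0.001 0 0.2 0 0 0.002 24;0.001 0 0.24 0 0 0.002 24;0.001 0 0.275 0 0 0.002 24;0.001 0 0.3 0 0 0.002 24;0.001 0 0.312 0 0 0.002 24;0.001 0 0.317 0 0 0.002 24;0.001 0 0.317 0 0 0.002 24"

```text
time_s: 26.75
ee_pos: [0.487, 0.3192, 0.0462]
ee_rot: [0.0, 0.765, 0.644, 0.0]
ft_force: [-0.4, 0.7, -2.5]
opening: 0.0329
finger_force: 60.2
```

Call:
apply_moves --deltas "0 0 0.003 0 0 0 24;0 0 0.006 0 0 0 24;0 0 0.006 0 0 0 24"

```text
time_s: 27.05
ee_pos: [0.4869, 0.3192, 0.0432]
ee_rot: [0.0, 0.765, 0.644, 0.0]
ft_force: [-0.7, -0.5, -3.7]
opening: 0.0329
finger_force: 60.2
```

Call:
apply_moves --deltas "0 0 0.003 0 0 0 24;0 0 0.003 0 0 0 24;0 0 0.003 0 0 0 24"

```text
time_s: 27.35
ee_pos: [0.487, 0.3193, 0.042]
ee_rot: [-0.0, 0.765, 0.644, 0.0]
ft_force: [-2.9, -0.2, 4.7]
opening: 0.0329
finger_force: 61.0
```

Contact. Releasing.

Call:
apply_moves --deltas "0 0 0 0 0 0 36;0 0 0 0 0 0 40;0 0 0 0 0 0 42;0 0 0 0 0 0 42;0 0 0 0 0 0 42;0 0 -0.03 0 0 0 42;0 0 -0.09 0 0 0 42;0 0 -0.17 0 0 0 42;0 0 -0.26 0 0 0 42;0 0 -0.3 0 0 0 42"

```text
time_s: 28.35
ee_pos: [0.4881, 0.3194, 0.1966]
ee_rot: [0.0, 0.765, 0.644, 0.002]
ft_force: [-0.4, -0.9, -1.0]
opening: 0.0421
finger_force: 0.0
```

Run:
```python
from h import *
s=manip.read_state(); print(s["ee_pos"],s["finger_force"],s["ft_force"],s["time_s"])
t=manip.read_camera("wrist"); cv2.imwrite("pics/w10_raw.png",t)
g=cv2.cvtColor(t,cv2.COLOR_BGR2GRAY)
_,m=cv2.threshold(g,85,255,cv2.THRESH_BINARY_INV); n,l,st,ce=cv2.connectedComponentsWithStats(m)
for i in range(1,n):
    if 60<st[i,4]<900 and max(st[i,2],st[i,3])<40:
        q=tocam("wrist",[ce[i]],.102,s,-9.7,[.5285,.3115],k=1)[0]
        if abs(q).max()<90: print(st[i,2:].tolist(),np.round(ce[i]),np.round(q,1))
f=(t.min(2)>150)&(np.arange(384)[:,None]<250)
n,l,st,_=cv2.connectedComponentsWithStats(f.astype(np.uint8)); print(st[1:][st[1:,4]>1500].tolist())
# upper rim lip end profiles along tray x at y=60 mm, z=.122 (expect white lip out to +-95) 
c=np.array([.5285,.3115]); a=np.deg2rad(-9.7); M=np.array([[np.cos(a),-np.sin(a)],[np.sin(a),np.cos(a)]])
for r,y in((range(-106,-80,2),.03),(range(80,106,2),.0355)):
    print([(x,int(g[int(round(v)),int(round(u))])) for x in r for u,v in[proj("wrist",np.r_[c+M@[x/1000,y],.122],s)]])
```

```text
[0.48813254 0.31944659 0.19663164] 0.0 [-0.37054061 -0.9116872  -1.04843165] 28.35
[18, 18, 247] [253. 147.] [-42.2  36.9]
[17, 17, 237] [253. 172.] [-42.3  13. ]
[17, 17, 221] [253. 196.] [-42.4 -11.2]
[17, 15, 203] [253. 219.] [-42.4 -35.2]
[[191, 104, 210, 57, 2670], [224, 123, 64, 109, 5004], [288, 124, 71, 109, 6570]]
[(-106, 144), (-104, 135), (-102, 145), (-100, 137), (-98, 142), (-96, 148), (-94, 192), (-92, 193), (-90, 191), (-88, 196), (-86, 195), (-84, 99), (-82, 95)]
[(80, 110), (82, 101), (84, 140), (86, 191), (88, 190), (90, 185), (92, 190), (94, 189), (96, 145), (98, 148), (100, 136), (102, 141), (104, 147)]
```

Wells are at x = −42 mm with even 24 mm spacing, as expected for a block flat at floor height. The rim lip ends lie symmetrically at ±95 mm. Everything checks out, so I hand in.

```bash
python3 -c "
from workcell import manip
print(manip.job_done())"
```

```text
the job is handed in; nothing more can be done
None
```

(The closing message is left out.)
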